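# Lever up the marble slab and wedge it

### The arm

A 7-joint arm with a two-finger parallel gripper is mounted at the origin on the work surface; the furniture and walls round the work are solid. World frame = base frame: x ahead of the robot, y to its left, z up, the work surface at z = 0. Lengths are in m, angles in rad, forces in N, time in s.
With the tool pointing down it reaches from about 0.425 to 0.925 m from the base axis. Payload 6.8 kg.
Tool frame: the origin (TCP) lies midway between the tips of the shut fingers; the grasp point (between the pads) lies 19 mm behind it (grip_point_offset is the z of the grasp point in the tool frame, in m); z points along the fingers, y is the line along which they close (so a half turn about z gives the same grasp; the last joint's range is limited). The gripper opens to 85 mm and grips with 20 to 120 N. Pads are 22 mm wide; open, the fingers measure 114 mm over their backs; the gripper's body (76 mm by 85 mm) begins 54 mm behind the grasp point. The pads swing forward as they close: fully open they stand 13 mm farther back than shut.
Start: joints at [-1.451, 0.477, 0.022, 1.555, -0.011, 1.109, -0.083], TCP at [0.152, 0.658, 0.198] pointing down, gripper open.
Joint ranges: [-2.96, 2.96], [-0.34, 2.1], [-1.41, 1.46], [0.24, 2.44], [-1.37, 4.51], [0.17, 1.92], [-2.96, 2.96]. Speed limits (rad/s): [2.39, 2.39, 3.14, 3.14, 3.14, 3.14, 3.14].

### API

Orientations are given as a rotation vector (axis times angle).
In Python, from bench import get_obs, grab_frame, calibration, hand_in, grip_point_offset gives the robot as it stands.
- The arm moves only by the shell command python3 -m pendant 'ROWS' [OPENING] [FORCE]. ROWS is a JSON object of lists of equal length, an entry for each row: "translation": the shift along the world's x, y, z in units of 25 mm (1.0 is 25 mm), a list of three; "delta_rot": the turn, a rotation vector about the world's x, y, z in units of 5 degrees (1.0 is 5 degrees), a list of three. In form: {"translation": [[dx, dy, dz], ...], "delta_rot": [[rx, ry, rz], ...]}. A call has 1 to 12 rows; each row is the pose to reach, as a shift and turn from the pose commanded when the call began; what a row does not reach only later rows make up. A row lasts 1/8 s, in which the tool goes at most 62.5 mm and 10.7 degrees, less where a joint would pass 70% of its speed; a pose out of reach is approached as far as the arm can. A call with a gripper value outside its range is refused whole. OPENING is the opening, from 0 (shut) to 1 (fully open), set as the call begins (- or left out, the last holds). The fingers move at their own pace and stop on an object; FORCE is the grip in N (left out, the last holds). Time passes only in rows, so rows that repeat a pose let the fingers close. It gives the time, the measured TCP pose, the force, the opening and the grip force at its end, in the units of the state.
- get_obs(): the state, without advancing time (a new reading comes with each control period).
- grab_frame(name): name is "scene" or "top" or "wrist"; returns (picture, depth): 400x640x3 uint8, red, green, blue; 400x640 float32, m along the optical axis (not along the pixel's ray), 0 where there is no reading.
- calibration(name): a dict with "K" (3x3 intrinsics, pixels), "rvec" (rotation vector, rad) and "tvec" (3), from world to camera coordinates, as OpenCV has them. Camera axes: x right, y down, z forward; pixel columns grow to the right and rows downward; lengths in m; the calibration is good to about 2 mm. A picture is of the moment at which its call begins: read the wrist's pose just before it. calibration takes no time and is no camera call; for the wrist camera it gives the pose at the moment of the call.
- hand_in(): hands the job in; it is judged then, once.
The state is a dict: "clock": time; "joints": joint angles; "qvel": joint speeds; "tau": joint torques, N m; "tcp_pos": TCP position; "orientation": TCP orientation; "contact_force": force on the tool from outside, world axes, zero at the start; "moment": the same for the moment, N m; "grip_width": finger opening in m; "gripper_force": force on a finger pad.
Only numpy, scipy, OpenCV 4.12 (cv2) and the standard library are available. Lean on these libraries where they do the work, as an engineer would, in place of code of your own. Each camera call takes 0.05 s, during which the arm holds its last target. There are 200 camera calls.

### The job

The marble pastry slab has to dry underneath. Push the handle of the pry bar down until it stops so that the bar lifts the slab's edge, and leave the bar there; then take the tapered wooden wedge (not the plain block), and slide it thin end first under the raised edge beside the bar, square to the edge, until it is snug under the slab, and let go of it.

Things in the scene. Friction and masses are not known exactly. Their poses are not given: they have to be found in the camera images.
- slab: marble slab 320x180x14 mm, 2 kg, loose, on four 8 mm feet (18 mm wide, at local x +-140, y +-75). Origin: footprint centre on the worktop; x along the long side, z up. The bar lifts its long edge at y = -90: underside 8 mm up at first, about 20 with the bar down. Bar and fulcrum block take up x -30 to +30 there; the wedge fits on either side, centred near x = +85 or -85.
- pry_bar (a joint): angle of the steel pry bar about the stiff pin of its dark wooden fulcrum block: about 0 at the start (handle up), 0.28 rad at its stop (handle down, slab raised). It stays where it is left; pushing the handle down takes about 8 to 12 N.
- bar_grip (a point): middle of the bar's round wooden handle, 16 mm thick, 90 mm long; pinch it from above or just push it down. The bar runs square to the slab's edge, handle toward the slab's -y. At angle 0 this point is 86 mm above the worktop, and the pin is 147 mm nearer the slab (along its y) and 24 mm up. At the stop the point is 43 mm up and 11 mm farther out.
- wedge: loose wooden wedge, flat on the worktop, 120 mm long (local x), 30 wide (y), 60 g. Top slopes from 31 mm high at x = -60 to 7 mm at the thin end x = +60. Origin: middle, on the underside. Hold it across its width near x = -35. Snug with about 65 mm under the slab. A plain block of the same wood, length and width, 31 mm high throughout, lies near it and does not fit.

How it is judged:
On the way:
1. the bar is down and has raised the slab's edge, the hand not touching the slab (value of joint pry_bar above 0.23 rad and angle between slab's own z axis and vertical above 0.04 rad and contact force between the fingers and slab below 0.5 N), for 0.2 s.
At the end, for the whole second after the job is handed in: Bar still down (over 0.2 rad), slab tilted up (over 0.04); wedge flat and still under the raised edge, square to it within 0.35 rad, within 140 mm of the edge's middle, thin end 35 to 110 mm in, and snug: pressing on the slab (over 0.3 N) or at least 55 mm in (under 3 mm of play) (angle between slab's own z axis and vertical above 0.04 rad and value of joint pry_bar above 0.2 rad and y of wedge in the frame of slab between -0.115 and -0.04 m and x of wedge in the frame of slab between -0.14 and 0.14 m and angle between the x axis of wedge and the y axis of slab, either way round below 0.35 rad and angle between wedge's own z axis and vertical below 0.15 rad and (contact force between wedge and slab above 0.3 N or y of wedge in the frame of slab above -0.095 m) and linear speed of each of wedge, slab below 0.02 m/s); the robot touches nothing.
It also fails if it takes over 51 s, if anything falls off the work surface, if the arm or the gripper's body presses on something with over 40 N, if the wrist force passes 120 N, or if a joint passes its speed limit or range.

## Working session

There is one attempt and no reset: what is moved stays moved. The work goes in short steps, Python scripts to look and compute and a shell command to move; the robot and the scene stay as the last step left them, time stands still between calls to the robot, and variables do not carry over. Pictures are saved under pics/ and viewed, at most 10 in all, crops included, and the job is handed in when it is done.

```bash
mkdir -p pics; ls; python3 - <<'E'
from bench import *
import cv2,numpy as np
o=get_obs();print({k:np.round(v,3) for k,v in o.items()},grip_point_offset)
for n in["top","scene"]:
    p,d=grab_frame(n);cv2.imwrite(f"pics/{n}0.png",p[...,::-1]);np.savez(f"{n}0.npz",p=p,d=d)
    c=calibration(n);print(n,c['K'].tolist(),c['rvec'],c['tvec'])
E
```

```text
pics
{'clock': np.float64(0.0), 'joints': array([-1.451,  0.478,  0.022,  1.556, -0.012,  1.109, -0.083]), 'qvel': array([-0.   , -0.001, -0.   ,  0.001,  0.   ,  0.001, -0.002]), 'tau': array([-1.0000e-03, -5.9645e+01,  1.6080e+00, -2.8120e+01,  1.3000e-02,
        9.0000e-03, -0.0000e+00]), 'tcp_pos': array([0.152, 0.657, 0.197]), 'orientation': array([-3.570e-01, -3.121e+00,  3.000e-03]), 'contact_force': array([-0.211,  0.38 , -0.787]), 'moment': array([ 0.033,  0.04 , -0.008]), 'gripper_force': np.float64(0.0), 'grip_width': np.float64(0.085)} -0.0187
top [[409.49939440196044, 0.0, 321.30170494949], [0.0, 409.49939440196044, 206.52552444954344], [0.0, 0.0, 1.0]] [ 2.18002343 -2.22003021  0.11399919] [-0.02381423  0.5525459   1.02756098]
scene [[420.58604683915513, 0.0, 317.8520253140387], [0.0, 420.58604683915513, 205.03526675857734], [0.0, 0.0, 1.0]] [ 2.22991305 -0.79404944  0.3238928 ] [-0.45054658  0.3154137   0.69895256]
```

View pics/top0.png

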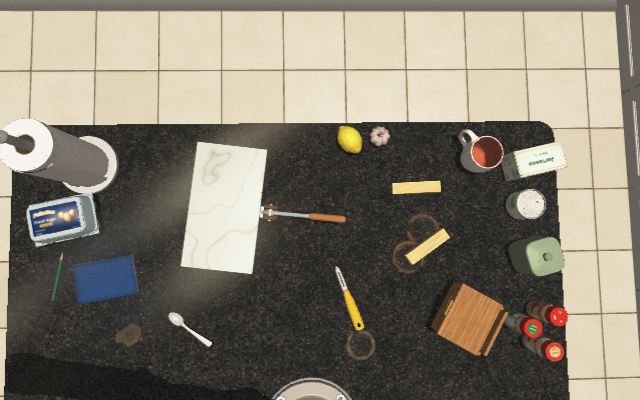

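View pics/scene0.png

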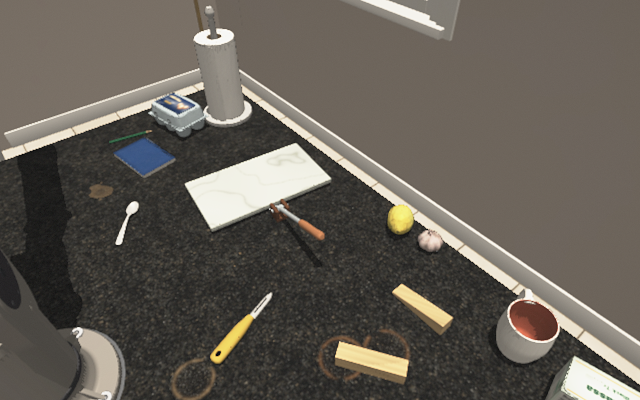

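The top view shows the slab (corners about (197,142), (267,150), (252,273), (181,266)), the bar's handle at (327,218), and two wooden pieces at (416,187) and (428,246). The scene view confirms the layout. Next I'll measure them.

```bash
cat > h.py <<'E'
import cv2,numpy as np
from bench import *
def cloud(n,d,c=None):
    c=c or calibration(n);K=c['K'];R=cv2.Rodrigues(np.array(c['rvec']))[0];t=np.array(c['tvec']).ravel();K=np.array(K)
    v,u=np.mgrid[:d.shape[0],:d.shape[1]]
    P=np.stack([(u-K[0,2])/K[0,0]*d,(v-K[1,2])/K[1,1]*d,d],-1)
    return (P-t)@R
E
python3 - <<'E'
from h import *
for n,boxes in [("top",{'slab':(170,130,275,285),'handle':(308,208,350,226),'A':(385,172,450,202),'B':(398,222,455,270)}),("scene",{'slab':(180,140,335,230),'handle':(298,215,328,242),'A':(385,280,460,335),'B':(325,335,415,385)})]:
    z=np.load(n+'0.npz');W=cloud(n,z['d']);hsv=cv2.cvtColor(z['p'],cv2.COLOR_RGB2HSV)
    for k,(a,b,c,e) in boxes.items():
        m=np.zeros(z['d'].shape,bool);m[b:e,a:c]=1
        H,S,V=[hsv[...,i] for i in range(3)]
        if k=='slab': m&=(V>150)&(S<60)
        elif k=='handle': m&=(S>120)&(V>90)&(H<15)
        else: m&=(V>150)&(S>70)&(H>12)&(H<30)
        m&=z['d']>0
        P=W[m]; r=cv2.minAreaRect(P[:,:2].astype(np.float32)*1000)
        print(n,k,len(P),np.round(P.mean(0),3),'rect',np.round(r[0]),np.round(r[1]),round(r[2],1),'corners',cv2.boxPoints(r).round().tolist())
        if k in'AB':
            q=P[:,:2]-P[:,:2].mean(0);ax=np.linalg.svd(q,full_matrices=0)[2][0];s=q@ax
            print('  axis',ax.round(3),[(round(x,3),round(float(np.percentile(P[abs(s-x)<.006,2],80)),3)) for x in np.linspace(-.05,.05,6)])
        else: print('  z pct',np.percentile(P[:,2],[5,50,95]).round(3))
E
```

```text
top slab 9002 [0.553 0.212 0.024] rect [554. 197.] [225. 320.] 82.5 corners [[381.0, 106.0], [698.0, 64.0], [727.0, 288.0], [410.0, 330.0]]
  z pct [0.02  0.024 0.027]
top handle 243 [ 0.521 -0.045  0.091] rect [521. -44.] [86. 17.] 83.3 corners [[507.0, -86.0], [524.0, -88.0], [535.0, -2.0], [518.0, -0.0]]
  z pct [0.075 0.091 0.106]
top A 542 [ 0.599 -0.28   0.02 ] rect [ 599. -280.] [ 29. 120.] 0.4 corners [[584.0, -220.0], [585.0, -340.0], [614.0, -340.0], [613.0, -220.0]]
  axis [-0.014  1.   ] [(np.float64(-0.05), 0.032), (np.float64(-0.03), 0.028), (np.float64(-0.01), 0.024), (np.float64(0.01), 0.02), (np.float64(0.03), 0.016), (np.float64(0.05), 0.012)]
top B 550 [ 0.446 -0.3    0.032] rect [ 446. -301.] [ 30. 119.] 33.8 corners [[401.0, -260.0], [467.0, -359.0], [492.0, -342.0], [426.0, -243.0]]
  axis [-0.561  0.828] [(np.float64(-0.05), 0.034), (np.float64(-0.03), 0.034), (np.float64(-0.01), 0.034), (np.float64(0.01), 0.034), (np.float64(0.03), 0.033), (np.float64(0.05), 0.034)]
scene slab 6565 [ 0.583  0.238 -0.01 ] rect [1049.  643.] [1657.  366.] 40.8 corners [[302.0, 2
[... 232 characters left out ...]
  z pct [0.001 0.092 0.106]
scene A 842 [ 0.602 -0.285  0.019] rect [ 609. -281.] [ 50. 123.] 3.0 corners [[580.0, -221.0], [587.0, -343.0], [637.0, -341.0], [631.0, -218.0]]
  axis [ 0.016 -1.   ] [(np.float64(-0.05), 0.011), (np.float64(-0.03), 0.015), (np.float64(-0.01), 0.02), (np.float64(0.01), 0.024), (np.float64(0.03), 0.028), (np.float64(0.05), 0.032)]
scene B 1268 [ 0.45  -0.305  0.03 ] rect [ 456. -300.] [ 48. 124.] 34.1 corners [[402.0, -263.0], [471.0, -365.0], [511.0, -338.0], [441.0, -236.0]]
  axis [ 0.569 -0.822] [(np.float64(-0.05), 0.033), (np.float64(-0.03), 0.033), (np.float64(-0.01), 0.033), (np.float64(0.01), 0.033), (np.float64(0.03), 0.033), (np.float64(0.05), 0.033)]
```

Piece A at (0.599, -0.280) is the wedge, since its top slopes and its thin end points to +y. B is the plain block. I'll start the arm toward the bar handle with the fingers shut and refine the slab's edge at the same time.

```bash
python3 -m pendant '{"translation":[[6,-5,0],[12,-12,0],[12,-12,0],[12,-12,0],[12,-12,0],[12,-12,0],[12,-12,0],[14.7,-28,-1],[14.7,-28,-1],[14.7,-28,-1],[14.7,-28,-1],[14.7,-28,-1]],"delta_rot":[[0,0,0],[0,0,0],[0,0,0],[0,0,0],[0,0,0],[0,0,0],[0,0,0],[0,0,-1],[0,0,-1],[0,0,-1],[0,0,-1],[0,0,-1]]}' 0
python3 - <<'E'
from h import *
print(get_obs()['joints'].round(3))
z=np.load('top0.npz');W=cloud('top',z['d']);hsv=cv2.cvtColor(z['p'],cv2.COLOR_RGB2HSV)
m=((hsv[...,2]>120)&(hsv[...,1]<60)&(W[...,2]>.012)&(W[...,2]<.035)).astype(np.uint8)
m[:,:170]=0;m[:,275:]=0;m[:130]=0;m[290:]=0
m=cv2.morphologyEx(m,cv2.MORPH_OPEN,np.ones((9,9)))
k=max(cv2.findContours(m,0,1)[0],key=cv2.contourArea)
c=calibration('top');R=cv2.Rodrigues(np.array(c['rvec']))[0];t=np.array(c['tvec']).ravel();K=np.array(c['K'])
def ray(p,h):
    C=-R.T@t;d=R.T@np.linalg.inv(K)@np.r_[p,1];return C+d*(h-C[2])/d[2]
P=np.array([ray(p[0].astype(float),.022) for p in k])[:,:2]
r=cv2.minAreaRect((P*1000).astype(np.float32));print(r,cv2.boxPoints(r).round().tolist())
E
```

```text
clock: 1.6
tcp_pos: [0.5042, 0.0481, 0.1786]
orientation: [-0.492, -3.103, -0.0]
contact_force: [0.1, -0.2, 0.5]
grip_width: 0.0005
gripper_force: 0.0
[-0.496  0.223  0.324  1.991 -0.088  0.94   1.128]
((555.442138671875, 211.88536071777344), (180.39842224121094, 319.4935607910156), 82.59723663330078) [[385.0, 143.0], [702.0, 102.0], [725.0, 281.0], [409.0, 322.0]]
```

```bash
python3 -m pendant '{"translation":[[0,0,0],[0.05,0,-1.5],[0.05,0,-2.8],[0.05,0,-3.1],[0.05,0,-3.35],[0.05,-0.1,-3.6],[0.05,-0.2,-3.85],[0,-0.25,-4.1],[0,-0.3,-4.35],[0,-0.35,-4.55],[0,-0.4,-4.75],[0,-0.4,-4.75]],"delta_rot":[[0,0,1],[0,0,2],[0,0,2],[0,0,2],[0,0,2],[0,0,2],[0,0,2],[0,0,2],[0,0,2],[0,0,2],[0,0,2],[0,0,2]]}' 0
```

```text
clock: 3.1
tcp_pos: [0.5041, 0.0398, 0.0596]
orientation: [-0.221, -3.133, 0.0]
contact_force: [-0.2, 0.3, 0.9]
grip_width: -0.0003
gripper_force: 0.0
```

The last call fell short of the handle because the rows count from the pose actually reached. The arm is beside the bar and touching nothing. I'll lift, go over the handle, and push from there.

```bash
python3 -m pendant '{"translation":[[0,0,1.5],[0,0,3],[0.3,-1.5,3],[0.7,-3.4,3],[0.7,-3.4,2.2],[0.7,-3.4,1.6],[0.7,-3.45,1.3],[0.7,-3.5,1.1],[0.7,-3.55,0.9],[0.67,-3.6,0.7],[0.67,-3.65,0.5],[0.67,-3.7,0.3]],"delta_rot":[[0,0,0],[0,0,0],[0,0,0],[0,0,0],[0,0,0],[0,0,0],[0,0,0],[0,0,0],[0,0,0],[0,0,0],[0,0,0],[0,0,0]]}' 0
```

```text
clock: 4.6
tcp_pos: [0.5211, -0.0526, 0.0673]
orientation: [0.221, 3.134, 0.0]
contact_force: [0.3, 0.8, -0.2]
grip_width: 0.0003
gripper_force: 0.0
```

```bash
python3 - <<'E'
from h import *
a,_=grab_frame("scene");b,_=grab_frame("wrist")
cv2.imwrite("pics/s1.png",np.hstack([cv2.resize(a[140:300,200:400],None,fx=2,fy=2),cv2.resize(b,(400,320))])[...,::-1]);print(get_obs()['contact_force'])
E
```

```text
[ 0.77032792 -0.37258373  0.02520897]
```

View pics/s1.png

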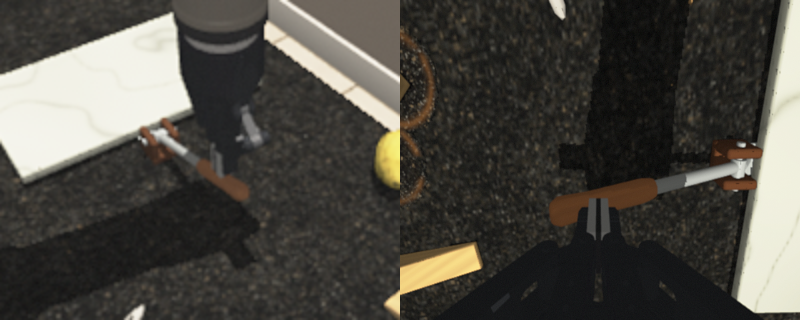

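The fingers are at the handle, but I can't tell whether they are on it. I'll use depth to check.

```bash
python3 - <<'E'
from h import *
for n in["scene","wrist"]:
    c=calibration(n);p,d=grab_frame(n);W=cloud(n,d,c);hsv=cv2.cvtColor(p,cv2.COLOR_RGB2HSV)
    H,S,V=[hsv[...,i] for i in range(3)]
    m=(S>120)&(V>60)&((H<15)|(H>170))&(W[...,2]>.025)&(abs(W[...,0]-.52)<.04)&(abs(W[...,1]+.045)<.07)&(d>0)
    P=W[m];print(n,len(P))
    for y in np.arange(-.1,.03,.01):
        Q=P[abs(P[:,1]-y)<.005]
        if len(Q)>3: print(round(y,2),np.percentile(Q[:,0],[3,50,97]).round(3),np.percentile(Q[:,2],[5,50,95]).round(3))
    s=(S<50)&(V>120)&(W[...,2]>.01)&(W[...,2]<.06)&(W[...,1]>.1)&(W[...,1]<.33)&(abs(W[...,0]-.55)<.17)
    P=W[s]
    if len(P)>50:
        u=(P[:,:2]-[.5554,.2119])@[.1287,.9917];print('slab',len(P),np.polyfit(u,P[:,2],1))
E
```

```text
scene 153
-0.09 [0.511 0.517 0.522] [0.099 0.104 0.107]
-0.08 [0.51  0.514 0.522] [0.099 0.104 0.107]
-0.07 [0.511 0.515 0.523] [0.096 0.1   0.104]
-0.06 [0.513 0.517 0.526] [0.091 0.095 0.098]
-0.05 [0.514 0.515 0.516] [0.086 0.088 0.091]
-0.04 [0.515 0.517 0.519] [0.083 0.085 0.088]
-0.03 [0.517 0.518 0.521] [0.077 0.083 0.085]
-0.02 [0.518 0.522 0.529] [0.076 0.079 0.082]
-0.01 [0.521 0.525 0.53 ] [0.075 0.076 0.077]
slab 5024 [0.00304783 0.02261515]
wrist 4585
-0.09 [0.51  0.514 0.521] [0.097 0.103 0.105]
-0.08 [0.509 0.514 0.523] [0.097 0.104 0.106]
-0.07 [0.51  0.514 0.523] [0.092 0.1   0.103]
-0.06 [0.511 0.513 0.517] [0.087 0.093 0.098]
-0.05 [0.513 0.514 0.516] [0.083 0.088 0.091]
-0.04 [0.514 0.518 0.527] [0.08  0.087 0.09 ]
-0.03 [0.516 0.52  0.53 ] [0.076 0.083 0.086]
-0.02 [0.517 0.521 0.531] [0.072 0.079 0.082]
-0.01 [0.518 0.523 0.531] [0.069 0.075 0.078]
-0.0 [0.52  0.524 0.531] [0.068 0.072 0.074]
slab 24179 [0.00740249 0.02250258]
```

```bash
python3 - <<'E'
from h import *
print(get_obs()['tcp_pos'],get_obs()['grip_width'])
for n in["scene","wrist","top"]:
    c=calibration(n);p,d=grab_frame(n);W=cloud(n,d,c);hsv=cv2.cvtColor(p,cv2.COLOR_RGB2HSV)
    m=(hsv[...,1]<110)&(W[...,2]>.05)&(W[...,2]<.15)&(abs(W[...,0]-.53)<.06)&(abs(W[...,1]+.045)<.06)&(d>0)
    P=W[m];print(n,len(P))
    for z in np.arange(.055,.15,.01):
        Q=P[abs(P[:,2]-z)<.005]
        if len(Q)>3: print(round(z,3),len(Q),'x',np.percentile(Q[:,0],[3,50,97]).round(3),'y',np.percentile(Q[:,1],[3,50,97]).round(3))
    if n=="wrist": cv2.imwrite("pics/w2.png",cv2.resize(p[150:400,150:500],None,fx=2,fy=2)[...,::-1])
E
```

```text
[ 0.5210665  -0.05254994  0.06746392] -7.478330145047835e-05
scene 206
0.065 23 x [0.519 0.525 0.531] y [-0.015  0.005  0.013]
0.075 11 x [0.516 0.518 0.527] y [-0.04  -0.022 -0.001]
0.085 4 x [0.513 0.519 0.525] y [-0.058 -0.038 -0.027]
0.095 10 x [0.51  0.511 0.515] y [-0.09  -0.083 -0.069]
0.105 13 x [0.51  0.513 0.521] y [-0.065 -0.059 -0.05 ]
0.115 41 x [0.51  0.513 0.525] y [-0.068 -0.064 -0.047]
0.125 46 x [0.509 0.514 0.527] y [-0.068 -0.063 -0.046]
0.135 24 x [0.509 0.512 0.514] y [-0.066 -0.057 -0.046]
0.145 33 x [0.507 0.51  0.512] y [-0.076 -0.057 -0.031]
wrist 5834
0.055 19 x [0.524 0.525 0.525] y [0.008 0.013 0.015]
0.065 453 x [0.523 0.526 0.532] y [-0.001  0.006  0.014]
0.075 12 x [0.523 0.527 0.532] y [-0.011 -0.002 -0.001]
0.095 26 x [0.51  0.517 0.52 ] y [-0.081 -0.059 -0.046]
0.105 210 x [0.509 0.511 0.516] y [-0.062 -0.051 -0.041]
0.115 715 x [0.509 0.511 0.516] y [-0.064 -0.051 -0.039]
0.125 902 x [0.509 0.512 0.516] y [-0.064 -0.051 -0.039]
0.135 1181 x [0.509 0.512 0.53 ] y [-0.062 -0.052 -0.04 ]
0.145 2315 x [0.505 0.511 0.527] y [-0.076 -0.052 -0.026]
top 3
```

View pics/w2.png

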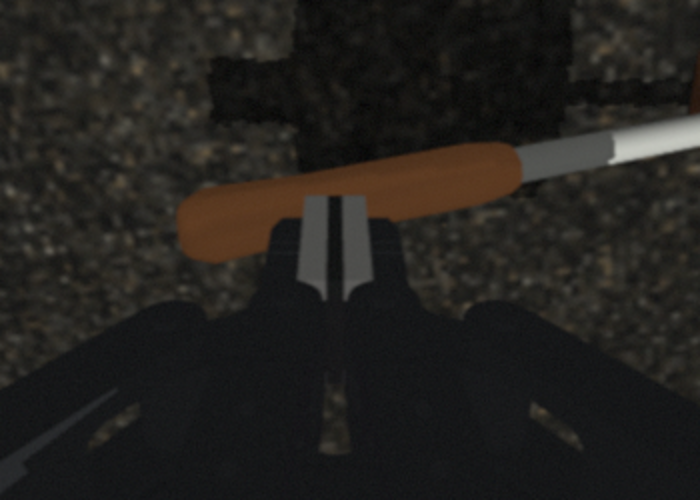

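```bash
python3 - <<'E'
from h import *
for n in["scene","wrist"]:
    c=calibration(n);R=cv2.Rodrigues(np.array(c['rvec']))[0];print(n,'pos',(-R.T@np.array(c['tvec']).ravel()).round(3),'right',R[0].round(2),'down',R[1].round(2),'fwd',R[2].round(2))
p,d=grab_frame("wrist");W=cloud("wrist",d)
for u,v in [(309,255),(309,262),(309,280),(326,255),(326,262),(309,244),(290,245)]: print((u,v),W[v,u].round(3),p[v,u])
E
```

```text
scene pos [ 0.178 -0.505  0.71 ] right [ 0.78 -0.63 -0.01] down [-0.44 -0.54 -0.72] fwd [ 0.45  0.56 -0.7 ]
wrist pos [ 0.444 -0.042  0.244] right [0.14 0.99 0.  ] down [ 0.94 -0.13  0.3 ] fwd [ 0.3  -0.04 -0.95]
(309, 255) [ 0.509 -0.054  0.113] [77 78 76]
(309, 262) [ 0.509 -0.054  0.119] [79 79 77]
(309, 280) [ 0.51  -0.054  0.132] [77 77 74]
(326, 255) [ 0.511 -0.047  0.113] [80 79 76]
(326, 262) [ 0.511 -0.048  0.118] [77 77 74]
(309, 244) [ 0.514 -0.056  0.092] [92 58 34]
(290, 245) [ 0.512 -0.064  0.095] [88 57 32]
```

```bash
python3 -m pendant '{"translation":[[0,0,-0.2],[0,-0.03,-0.4],[0,-0.03,-0.4]],"delta_rot":[[0,0,0],[0,0,0],[0,0,0]]}' 0
python3 - <<'E'
from h import *
p,d=grab_frame("wrist");W=cloud("wrist",d)
print(W[244:262:2,309].round(3).tolist());print(W[240:262:3,285].round(3).tolist())
E
```

```text
clock: 5.38
tcp_pos: [0.5214, -0.0535, 0.0574]
orientation: [0.221, 3.133, -0.0]
contact_force: [1.0, 0.4, 1.2]
grip_width: -0.0001
gripper_force: 0.6
[[0.513, -0.056, 0.084], [0.513, -0.056, 0.086], [0.51, -0.056, 0.095], [0.51, -0.055, 0.098], [0.509, -0.055, 0.1], [0.509, -0.055, 0.103], [0.51, -0.055, 0.103], [0.51, -0.055, 0.104], [0.51, -0.055, 0.106]]
[[0.546, -0.081, 0.001], [0.511, -0.068, 0.083], [0.511, -0.067, 0.087], [0.512, -0.067, 0.089], [0.513, -0.067, 0.09], [0.513, -0.067, 0.092], [0.515, -0.067, 0.092], [0.515, -0.067, 0.094]]
```

The handle is going down with the fingertips, so they are in contact. I'll keep pushing.

```bash
python3 -m pendant '{"translation":[[0,0,-0.2],[0,-0.04,-0.4],[0,-0.08,-0.6],[0,-0.1,-0.8],[0,-0.1,-0.8]],"delta_rot":[[0,0,0],[0,0,0],[0,0,0],[0,0,0],[0,0,0]]}' 0
cat > st.py <<'E'
from h import *
for n in["scene","wrist"]:
    c=calibration(n);p,d=grab_frame(n);W=cloud(n,d,c);hsv=cv2.cvtColor(p,cv2.COLOR_RGB2HSV);H,S,V=[hsv[...,i] for i in range(3)]
    m=(S>120)&(V>50)&((H<15)|(H>170))&(W[...,2]>.025)&(abs(W[...,0]-.52)<.04)&(abs(W[...,1]+.055)<.08)&(d>0)
    P=W[m];print(n,[(y,float(np.percentile(P[abs(P[:,1]-y)<.005,2],90).round(3))) for y in(-.09,-.07,-.05,-.03,-.01) if (abs(P[:,1]-y)<.005).sum()>3])
    s=(S<50)&(V>120)&(W[...,2]>.01)&(W[...,2]<.06)&(W[...,1]>.1)&(W[...,1]<.33)&(abs(W[...,0]-.55)<.17)
    P=W[s]
    if len(P)>50: print('slab',len(P),np.polyfit((P[:,:2]-[.5554,.2119])@[.1287,.9917],P[:,2],1).round(4))
E
python3 st.py
```

```text
clock: 6.05
tcp_pos: [0.5212, -0.0573, 0.0377]
orientation: [0.223, 3.133, -0.002]
contact_force: [-0.2, -0.7, 2.1]
grip_width: -0.0001
gripper_force: 1.2
scene [(-0.09, 0.08), (-0.07, 0.074), (-0.05, 0.065), (-0.03, 0.064)]
slab 4922 [-0.0286  0.0252]
wrist [(-0.09, 0.078), (-0.07, 0.074), (-0.05, 0.067), (-0.03, 0.064), (-0.01, 0.059)]
slab 8466 [0.1093 0.0347]
```

```bash
python3 -m pendant '{"translation":[[0,0,-0.2],[0,-0.03,-0.4],[0,-0.05,-0.55],[0,-0.05,-0.65],[0,-0.05,-0.65]],"delta_rot":[[0,0,0],[0,0,0],[0,0,0],[0,0,0],[0,0,0]]}' 0
python3 st.py
```

```text
clock: 6.78
tcp_pos: [0.5212, -0.058, 0.0215]
orientation: [0.222, 3.133, -0.001]
contact_force: [-0.0, -3.5, 4.6]
grip_width: 0.0001
gripper_force: 2.2
scene [(-0.09, 0.061), (-0.07, 0.058), (-0.03, 0.051)]
slab 4824 [-0.0547  0.0275]
wrist [(-0.09, 0.06), (-0.07, 0.056), (-0.05, 0.053), (-0.03, 0.051), (-0.01, 0.047)]
slab 3442 [0.3062 0.0526]
```

```bash
python3 -m pendant '{"translation":[[0,-0.03,-0.15],[0,-0.05,-0.3],[0,-0.06,-0.4],[0,-0.06,-0.4]],"delta_rot":[[0,0,0],[0,0,0],[0,0,0],[0,0,0]]}' 0
python3 st.py
```

```text
clock: 7.38
tcp_pos: [0.5216, -0.0584, 0.0161]
orientation: [0.222, 3.133, 0.004]
contact_force: [-17.6, 0.9, 64.0]
grip_width: 0.0001
gripper_force: 31.7
scene [(-0.09, 0.056), (-0.07, 0.053), (-0.03, 0.048)]
slab 4812 [-0.06   0.028]
wrist [(-0.09, 0.055), (-0.07, 0.052), (-0.05, 0.049), (-0.03, 0.048), (-0.01, 0.045)]
slab 1861 [0.1896 0.0426]
```

The bar is at its stop, with 64 N of reaction and the slab tilted about 0.06 rad. The real fingertips look about 35 mm above the reported TCP, so I'll check that at the wedge. Now I'll lift and go there.

```bash
python3 -m pendant '{"translation":[[0,0,1.5],[0,0,3.5],[0,0,6],[0.8,-2.5,6],[1.6,-5,6],[2.4,-7.5,6],[3.1,-10.3,6],[3.1,-10.3,6],[3.1,-10.3,6],[3.1,-10.3,6],[3.1,-10.3,6],[3.1,-10.3,6]],"delta_rot":[[0,0,0],[0,0,0],[0,0,-2],[0,0,-4],[0,0,-6],[0,0,-8],[0,0,-10],[0,0,-12],[0,0,-14],[0,0,-16.3],[0,0,-16.3],[0,0,-16.3]]}' 0
python3 - <<'E'
from h import *
print(get_obs()['joints'].round(2))
p,d=grab_frame("top");W=cloud("top",d);hsv=cv2.cvtColor(p,cv2.COLOR_RGB2HSV)
s=(hsv[...,1]<50)&(hsv[...,2]>120)&(W[...,2]>.01)&(W[...,2]<.06)&(W[...,1]>.1)&(W[...,1]<.33)&(abs(W[...,0]-.55)<.17)
P=W[s];print(np.polyfit((P[:,:2]-[.5554,.2119])@[.1287,.9917],P[:,2],1))
a,_=grab_frame("wrist")
cv2.imwrite("pics/c3.png",np.hstack([cv2.resize(p[100:300],(400,125*1)),]*1)[...,::-1])
cv2.imwrite("pics/w3.png",np.hstack([a[:,:],])[...,::-1])
E
```

```text
clock: 8.98
tcp_pos: [0.5986, -0.3153, 0.1608]
orientation: [-2.208, -2.234, 0.0]
contact_force: [-0.5, -0.7, -0.0]
grip_width: -0.0001
gripper_force: 0.0
[-0.08  0.61  0.71  1.62 -0.44  1.08  0.77]
[-0.06545168  0.02948331]
```

View pics/w3.png

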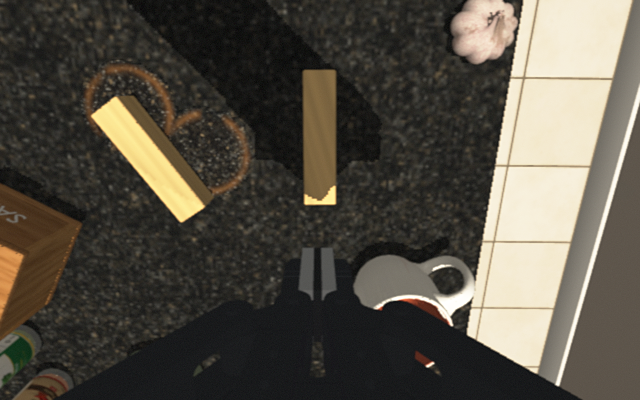

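The wedge lies straight ahead in the wrist view, thick end at (320,205) and thin end at (320,70). The mug is close on the +x side at (400,285), so I'll measure the clearance.

```bash
python3 - <<'E'
from h import *
c=calibration("wrist");p,d=grab_frame("wrist");W=cloud("wrist",d,c);hsv=cv2.cvtColor(p,cv2.COLOR_RGB2HSV);H,S,V=[hsv[...,i] for i in range(3)]
m=(S>60)&(H>10)&(H<32)&(W[...,2]>.004)&(W[...,2]<.05)&(d>0);m[:,:290]=0;m[:,350:]=0;m[215:]=0
P=W[m];r=cv2.minAreaRect((P[:,:2]*1000).astype(np.float32));print(len(P),r)
for v in(80,120,160,200): print(W[v,320].round(3))
t=np.load('top0.npz');T=cloud('top',t['d'])
M=T[125:180,455:508].reshape(-1,3);M=M[M[:,2]>.012];print('mug',M.min(0).round(3),M.max(0).round(3),len(M))
for z in(.03,.05,.07): 
  Q=M[abs(M[:,2]-z)<.01];print(z,Q.min(0).round(3),Q.max(0).round(3))
print('tips',W[245:265:3,308].round(3).tolist())
E
```

```text
4367 ((600.408935546875, -282.08349609375), (30.105186462402344, 119.7490005493164), 1.0115872621536255)
[ 0.6   -0.231  0.009]
[ 0.6   -0.266  0.016]
[ 0.601 -0.301  0.023]
[ 0.601 -0.338  0.029]
mug [ 0.477 -0.523  0.012] [0.737 0.    1.065] 1276
0.03 [ 0.632 -0.52   0.02 ] [ 0.732 -0.392  0.04 ]
0.05 [ 0.631 -0.512  0.04 ] [ 0.736 -0.39   0.06 ]
0.07 [ 0.632 -0.479  0.06 ] [ 0.737 -0.391  0.08 ]
tips [[0.59, -0.398, 0.0], [0.594, -0.305, 0.2], [0.594, -0.305, 0.202], [0.594, -0.305, 0.205], [0.595, -0.305, 0.208], [0.595, -0.305, 0.21], [0.595, -0.305, 0.212]]
```

Tips sit about 36 mm above the reported TCP here too, and the mug clears the hand. I'll descend partway with the fingers open and check from close by.

```bash
python3 -m pendant '{"translation":[[0.08,-0.07,-1],[0.08,-0.07,-3],[0.08,-0.07,-5],[0.08,-0.07,-6],[0.08,-0.07,-6.2],[0.08,-0.07,-6.2]],"delta_rot":[[0,0,0],[0,0,0],[0,0,0],[0,0,0],[0,0,0],[0,0,0]]}' 0.65
python3 - <<'E'
from h import *
p,d=grab_frame("wrist");cv2.imwrite("pics/w4.png",p[...,::-1]);W=cloud("wrist",d)
hsv=cv2.cvtColor(p,cv2.COLOR_RGB2HSV)
m=(hsv[...,1]<40)&(W[...,2]>.02)&(W[...,2]<.12)&(abs(W[...,1]+.315)<.03)&(abs(W[...,0]-.6)<.06)&(d>0)
P=W[m];print(P.min(0),P.max(0),np.percentile(P,[1,5,50],axis=0).round(3))
E
```

```text
clock: 9.88
tcp_pos: [0.601, -0.3182, 0.0071]
orientation: [2.212, 2.23, 0.001]
contact_force: [0.1, 0.3, -0.5]
grip_width: 0.0557
gripper_force: 0.0
[ 0.54000794 -0.33196007  0.04454928] [ 0.65999228 -0.30011644  0.11999975] [[ 0.541 -0.328  0.051]
 [ 0.545 -0.326  0.062]
 [ 0.596 -0.308  0.101]]
```

View pics/w4.png

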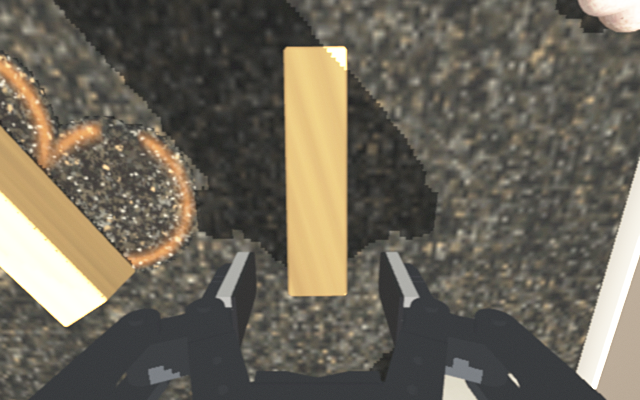

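The wedge is centred between the pads at (318,280), with tips about 40 mm up at reported TCP z = 7 mm. I'll descend and close.

```bash
python3 -m pendant '{"translation":[[0,0,-0.5],[0,0,-1],[0,0,-1.3],[0,0,-1.3]],"delta_rot":[[0,0,0],[0,0,0],[0,0,0],[0,0,0]]}' 0.65 && python3 -m pendant '{"translation":[[0,0,0],[0,0,0],[0,0,0],[0,0,0],[0,0,0]],"delta_rot":[[0,0,0],[0,0,0],[0,0,0],[0,0,0],[0,0,0]]}' 0.2 40
python3 - <<'E'
from h import *
p,d=grab_frame("wrist");W=cloud("wrist",d)
hsv=cv2.cvtColor(p,cv2.COLOR_RGB2HSV)
m=(hsv[...,1]<50)&(hsv[...,2]>110)&(W[...,2]>.004)&(W[...,2]<.08)&(abs(W[...,1]+.315)<.03)&(abs(W[...,0]-.6)<.035)&(d>0)
P=W[m];print(len(P),P.min(0),np.percentile(P,[1,5,50],axis=0).round(3));cv2.imwrite("pics/w5.png",p[...,::-1])
E
```

```text
clock: 10.42
tcp_pos: [0.6, -0.3174, -0.0272]
orientation: [-2.212, -2.229, 0.001]
contact_force: [0.4, 0.7, 1.1]
grip_width: 0.0554
gripper_force: 0.0
clock: 11.05
tcp_pos: [0.601, -0.3181, -0.0257]
orientation: [2.212, 2.229, 0.0]
contact_force: [-0.4, 0.6, 3.6]
grip_width: 0.0294
gripper_force: 41.3
1360 [ 0.57794958 -0.32928059  0.01112138] [[ 0.578 -0.328  0.012]
 [ 0.58  -0.311  0.015]
 [ 0.617 -0.307  0.034]]
```

View pics/w5.png

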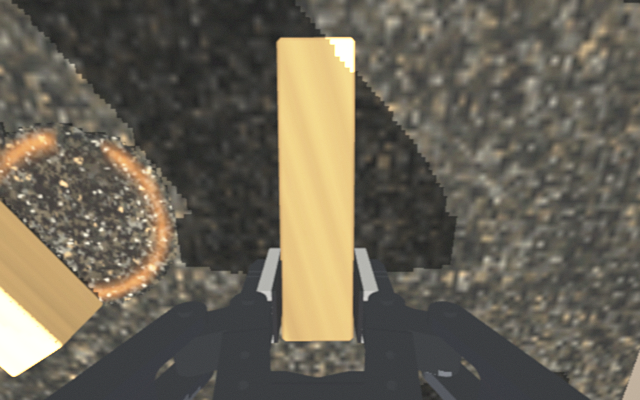

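The wedge is held (29.4 mm between the pads). I'll lift it, carry it and square it up outside the slab edge at about slab x = +90 mm.

```bash
python3 -m pendant '{"translation":[[0,0,0.6],[0,0,1.6],[0.1,2,1.6],[0.3,4,1.6],[0.4,6,1.6],[0.5,8,1.6],[0.6,10,1.6],[0.66,11.5,1.6],[0.66,12.2,1.6],[0.66,12.2,1.6],[0.66,12.2,1.6]],"delta_rot":[[0,0,0],[0,0,0],[0,0,-0.3],[0,0,-0.6],[0,0,-1],[0,0,-1.4],[0,0,-1.7],[0,0,-1.7],[0,0,-1.7],[0,0,-1.7],[0,0,-1.7]]}' - 40
cat > w.py <<'E'
from h import *
import sys
o=get_obs();c=calibration("wrist");p,d=grab_frame("wrist");W=cloud("wrist",d,c);hsv=cv2.cvtColor(p,cv2.COLOR_RGB2HSV);H,S,V=[hsv[...,i] for i in range(3)]
print(o['tcp_pos'].round(4),o['contact_force'].round(1),o['grip_width'].round(4),o['gripper_force'])
m=((S>60)&(H>10)&(H<32)&(W[...,2]<.09)&(W[...,2]>.003)&(d>0)).astype(np.uint8);m[:,:250]=0;m[:,400:]=0
m=cv2.morphologyEx(m,cv2.MORPH_OPEN,np.ones((5,5)))
P=W[m>0];r=cv2.minAreaRect((P[:,:2]*1000).astype(np.float32));print('wedge',len(P),r,'z',np.percentile(P[:,2],[2,98]).round(3))
s=(S<50)&(V>110)&(W[...,2]>.012)&(W[...,2]<.06)&(W[...,1]>o['tcp_pos'][1]+.045)&(d>0)
Y=[]
for x in np.arange(.55,.72,.01):
    Q=W[s&(abs(W[...,0]-x)<.003)]
    if len(Q)>30: Y.append((x,np.percentile(Q[:,1],1)))
Y=np.array(Y)
if len(Y)>2:
    k=np.polyfit(Y[:,0],Y[:,1],1);print('edge slope(-.1298 expected)',k[0].round(3),'y at x=.63',np.polyval(k,.63).round(4),len(Y))
t,td=grab_frame("top");T=cloud("top",td);h=cv2.cvtColor(t,cv2.COLOR_RGB2HSV)
q=(h[...,1]<50)&(h[...,2]>120)&(T[...,2]>.01)&(T[...,2]<.06)&(T[...,1]>.1)&(T[...,1]<.33)&(abs(T[...,0]-.55)<.17)
u=(T[q][:,:2]-[.5554,.2119])@[.1287,.9917];print('tilt',np.polyfit(u,T[q][:,2],1).round(4),'u',np.percentile(u,[2,98]).round(3))
if len(sys.argv)>1: cv2.imwrite(sys.argv[1],p[...,::-1])
E
python3 w.py pics/w6.png
```

```text
clock: 12.48
tcp_pos: [0.6169, -0.0153, 0.0142]
orientation: [2.374, 2.056, -0.001]
contact_force: [-0.6, -0.6, 0.0]
grip_width: 0.0291
gripper_force: 40.7Traceback (most recent call last):
  File "w.py", line 4, in <module>
    print(o['tcp_pos'].round(4),o['contact_force'].round(1),o['grip_width'].round(4),o['gripper_force'])
                                                            ^^^^^^^^^^^^^^^^^^^^^
AttributeError: 'float' object has no attribute 'round'
```

```bash
sed -i "s/o\['grip_width'\].round(4)/o['grip_width']/" w.py; python3 w.py pics/w6.png
```

```text
[ 0.6169 -0.0155  0.0141] [ 0.1  0.3 -0.4] 0.028705391889304585 40.7358437217772
wedge 22467 ((621.6193237304688, 20.595733642578125), (119.54712677001953, 31.85190773010254), 81.75763702392578) z [0.047 0.071]
tilt [-0.07    0.0296] u [-0.078  0.09 ]
```

View pics/w6.png

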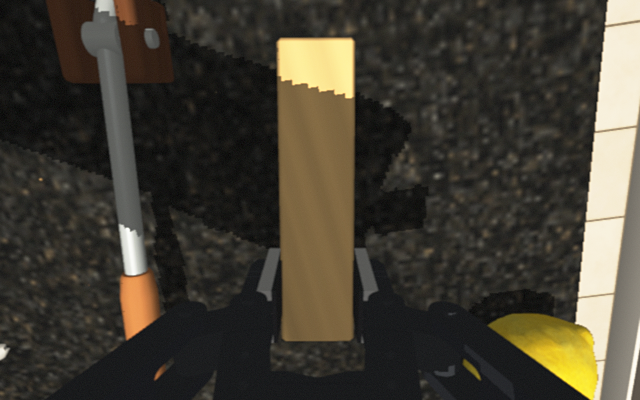

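The wedge is parallel to the bar and on line, its thin end about 31 mm short of the edge and slab x about 90 mm. I'll lower it and slide it in.

```bash
python3 -m pendant '{"translation":[[0,0,-0.6],[0,0,-1.2],[0,0,-1.5],[0,0,-1.58],[0.06,0.5,-1.58],[0.13,1,-1.58],[0.19,1.5,-1.58],[0.26,2,-1.58],[0.32,2.5,-1.58],[0.37,2.9,-1.58],[0.4,3.1,-1.58],[0.4,3.1,-1.58]],"delta_rot":[[0,0,0],[0,0,0.1],[0,0,0.1],[0,0,0.1],[0,0,0.1],[0,0,0.1],[0,0,0.1],[0,0,0.1],[0,0,0.1],[0,0,0.1],[0,0,0.1],[0,0,0.1]]}' - 40
python3 w.py pics/w7.png
```

```text
clock: 14.12
tcp_pos: [0.6272, 0.0659, -0.0257]
orientation: [-2.362, -2.071, -0.001]
contact_force: [0.2, 1.2, 1.1]
grip_width: 0.029
gripper_force: 41.1
[ 0.6272  0.0659 -0.0257] [0.2 1.2 1.1] 0.02901347390239179 41.14106935914606
wedge 12009 ((628.218994140625, 78.40541076660156), (71.3255386352539, 31.93863296508789), 83.78112030029297) z [0.017 0.031]
edge slope(-.1298 expected) -0.339 y at x=.63 0.1418 17
tilt [-0.0735  0.0298] u [-0.009  0.091]
```

View pics/w7.png

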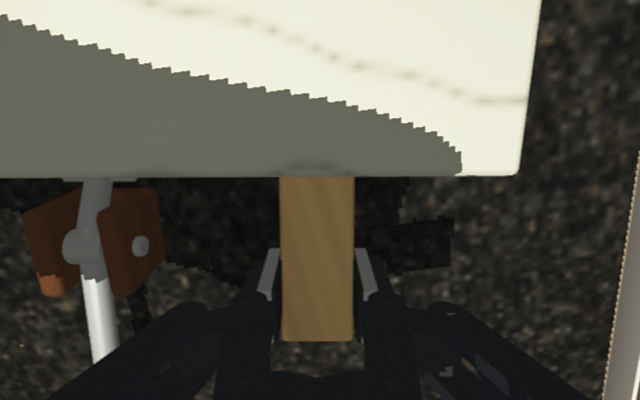

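The wedge is square to the edge with 71 mm visible, so it is 49 mm in. I'll push the rest slowly and watch the force.

```bash
python3 -m pendant '{"translation":[[0.02,0.15,0],[0.04,0.3,0],[0.06,0.45,0],[0.07,0.55,0],[0.07,0.55,0]],"delta_rot":[[0,0,0],[0,0,0],[0,0,0],[0,0,0],[0,0,0]]}' - 40
python3 w.py
```

```text
clock: 14.85
tcp_pos: [0.6289, 0.0792, -0.0258]
orientation: [-2.362, -2.071, -0.001]
contact_force: [-0.2, 1.1, 0.3]
grip_width: 0.029
gripper_force: 41.1
[ 0.6289  0.0792 -0.0258] [-0.2  1.1  0.3] 0.029039465204824862 41.05536720715463
wedge 9358 ((629.2908325195312, 85.18415832519531), (58.2852783203125, 31.809467315673828), 84.15584564208984) z [0.02  0.031]
edge slope(-.1298 expected) -0.351 y at x=.63 0.1546 17
tilt [-0.0688  0.0295] u [-0.084  0.091]
```

62 mm in and no resistance yet. I'll continue in small steps.

```bash
python3 -m pendant '{"translation":[[0.01,0.1,0],[0.02,0.18,0],[0.025,0.2,0],[0.025,0.2,0]],"delta_rot":[[0,0,0],[0,0,0],[0,0,0],[0,0,0]]}' - 40
python3 w.py
```

```text
clock: 15.45
tcp_pos: [0.6292, 0.0825, -0.0257]
orientation: [2.363, 2.069, -0.001]
contact_force: [-1.3, -4.7, 1.0]
grip_width: 0.0293
gripper_force: 41.0
[ 0.6292  0.0825 -0.0257] [-1.3 -4.7  1. ] 0.029276092386102712 41.02416126988828
wedge 8679 ((628.9141235351562, 84.58061981201172), (50.94023132324219, 31.785675048828125), 82.36969757080078) z [0.021 0.031]
edge slope(-.1298 expected) -0.353 y at x=.63 0.1584 17
tilt [-0.0661  0.0293] u [-0.085  0.091]
```

There's contact at about 5 N. I'll nudge it a touch more, then release and lift straight up.

```bash
python3 -m pendant '{"translation":[[0.01,0.08,0],[0.01,0.1,0],[0.01,0.1,0]],"delta_rot":[[0,0,0],[0,0,0],[0,0,0]]}' - 40
python3 -m pendant '{"translation":[[0,0,0],[0,0,0],[0,0,0],[0,0,0]],"delta_rot":[[0,0,0],[0,0,0],[0,0,0],[0,0,0]]}' 0.5
python3 -m pendant '{"translation":[[0,0,0.3],[0,0,0.8],[0,0,1.5],[0,0,3],[0,-0.5,4.5],[0,-1,4.5],[0,-1,4.5],[0,-1,4.5]],"delta_rot":[[0,0,0],[0,0,0],[0,0,0],[0,0,0],[0,0,0],[0,0,0],[0,0,0],[0,0,0]]}' 0.5
python3 w.py pics/w8.png
```

```text
clock: 15.92
tcp_pos: [0.6294, 0.0836, -0.0257]
orientation: [2.363, 2.067, -0.003]
contact_force: [-1.3, -7.9, -0.0]
grip_width: 0.0294
gripper_force: 41.0
clock: 16.42
tcp_pos: [0.6298, 0.0866, -0.0257]
orientation: [-2.362, -2.071, -0.001]
contact_force: [-0.4, 0.7, -0.2]
grip_width: 0.0427
gripper_force: 0.0
clock: 17.42
tcp_pos: [0.6289, 0.0617, 0.0859]
orientation: [-2.362, -2.07, 0.002]
contact_force: [-0.6, -0.5, -0.2]
grip_width: 0.0427
gripper_force: 0.0
[0.6289 0.0617 0.0859] [-0.6 -0.5 -0.2] 0.042728566149148044 0.0
wedge 3274 ((629.7520141601562, 87.0074462890625), (53.787208557128906, 29.668153762817383), 82.68998718261719) z [0.02  0.031]
edge slope(-.1298 expected) -0.326 y at x=.63 0.1428 17
tilt [-0.0757  0.03  ] u [0.03  0.092]
```

View pics/w8.png

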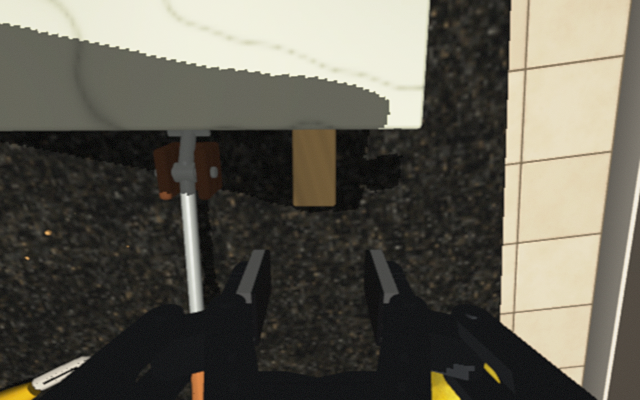

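The wedge sits square under the edge beside the bar, at (314,165) in the view and about 66 mm in. The bar is down and the hand is clear, so I'm handing in.

```bash
python3 -c "from bench import *;print(hand_in())"
```

```text
the job is handed in; nothing more can be done
None
```

I handed the job in at about 17.5 s: the bar is at its stop, the slab is tilted about 0.07 rad, and the wedge is square under the raised edge, about 66 mm in and released; the hand-in returned no verdict.

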